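# Sort the sample-preparation kit into its organiser

### The arm

A 6-joint arm with a two-finger parallel gripper is mounted at the origin on a cart in front of the work surface, level with it; the furniture and walls round the work are solid. World frame = base frame: x ahead of the robot, y to its left, z up, the work surface at z = 0. Lengths are in m, angles in rad, forces in N, time in s.
With the tool pointing down it reaches from about 0.3 to 0.875 m from the base axis. Payload 4.2 kg.
Tool frame: the origin (TCP) lies on the mounting face of the last link; the fingertips stand 173 mm ahead of it and the grasp point (between the pads) lies 155 mm ahead of it; z points along the fingers, y is the line along which they close (so a half turn about z gives the same grasp; the last joint's range is limited). The gripper opens to 85 mm and grips with 20 to 120 N. Pads are 22 mm wide; open, the fingers measure 114 mm over their backs; the gripper's body (76 mm by 85 mm) begins 54 mm behind the grasp point. The pads swing forward as they close: fully open they stand 13 mm farther back than shut.
Start: joints at [-1.229, 0.32, 1.565, -0, 1.257, -0.02], TCP at [0.204, -0.538, 0.405] pointing down, gripper open.
Joint ranges: [-3.11, 3.11], [-0.84, 2.01], [0.21, 2.61], [-1.34, 4.49], [0.05, 2.63], [-2.56, 2.56]. Speed limits (rad/s): [2.57, 2.57, 3.14, 3.14, 3.14, 3.14].

### API

Orientations are given as a rotation vector (axis times angle).
In Python, from cell import r gives the robot as it stands.
- The arm moves only by the shell command python3 -m jog 'ROWS' [OPENING] [FORCE]. ROWS is JSON, a list of rows, each a list of 6 numbers: the shift along the tool's x, y, z in units of 0.02 m (1.0 is 0.02 m), then the turn, a rotation vector about the tool's x, y, z in units of 0.5 rad (1.0 is 0.5 rad). A call has 1 to 20 rows; each row shifts and turns the commanded pose from where the row before left it, along the tool's axes as they then stand; what a row does not reach is not made up. A row lasts 1/8 s, in which the tool goes at most 62.5 mm and 10.7 degrees, less where a joint would pass 70% of its speed; a pose out of reach is approached as far as the arm can. A call with a number of a shift or a turn outside -1 to 1 is refused whole. A call with a gripper value outside its range is refused whole. OPENING is the closure, from -1 (fully open) to 1 (shut), set as the call begins (- or left out, the last holds). The fingers move at their own pace and stop on an object; FORCE is the grip in N (left out, the last holds). Time passes only in rows, so rows that do not move let the fingers close. It gives the time, the measured TCP pose, the force, the opening and the grip force at its end, in the units of the state.
- r.get_state(): the state, without advancing time (a new reading comes with each control period).
- r.get_image(name): name is "scene" or "top" or "wrist"; returns the picture (400x640x3 uint8, red, green, blue); there is no depth.
- r.camera_info(name): a dict with "mtx" (3x3 intrinsics, pixels), "view" (4x4, takes a point from world to camera coordinates). Camera axes: x right, y down, z forward; pixel columns grow to the right and rows downward; lengths in m; the calibration is good to about 2 mm. A picture is of the moment at which its call begins: read the wrist's pose just before it. camera_info takes no time and is no camera call; for the wrist camera it gives the pose at the moment of the call.
- r.close_job(): hands the job in; it is judged then, once.
The state is a dict: "time_s": time; "joint_positions": joint angles; "qvel": joint speeds; "effort": joint torques, N m; "eef_pos": TCP position; "tool_rot": TCP orientation; "force": force on the tool from outside, world axes, zero at the start; "torque": the same for the moment, N m; "width": finger opening in m; "grip_force": force on a finger pad.
Only numpy, scipy, OpenCV 4.12 (cv2) and the standard library are available. Lean on these libraries where they do the work, as an engineer would, in place of code of your own. Each camera call takes 0.05 s, during which the arm holds its last target. There are 200 camera calls.

### The job

The sample-preparation kit lies scattered over the bench: sort it back into the grid organiser, each thing into the insert cut for it - the yellow and green glue stick upright in the small round pocket of the black insert, the red-lidded jar upright in the deeper round pocket of the ivory insert, the round metal weighing tin in the wide shallow round pocket of the slate-blue insert, and the aluminium set-up block in the rectangular pocket of the ochre-brown insert. Seat each one flat on the floor of its pocket, let go of it, and leave the masking tape roll and the brown dropper bottle where they are.

Things in the scene. Friction and masses are not known exactly. Their poses are not given: they have to be found in the camera images.
- glue_centre (a point): glue stick, a standing cylinder 22 mm in diameter and 74 mm tall, green body with a yellow cap, upright. This point is its centre, 37 mm above its foot. z up.
- jar_centre (a point): small off-white plastic screw jar with a red lid, upright, 43 mm in diameter and 51 mm tall (the lid is the top 13 mm). This point is its centre, 25.5 mm above its foot; z up.
- tin_centre (a point): round bare-metal weighing tin with a closed lid, lying flat, 51 mm in diameter (lid 52 mm, the top 9 mm) and 25.5 mm tall. This point is its centre, 12.75 mm above its foot; z up.
- block_centre (a point): aluminium set-up block with two small holes in its top, 30 mm along its own x, 45 mm along its own y, 22 mm tall, lying flat. This point is its centre, 11 mm above its foot; z up. It fits its pocket either way round, long side along the pocket's long side.
- glue_pocket (a point): All four organiser inserts are 88 mm squares, flush with one another, standing 96 mm apart (centre to centre) two by two on a dark grey grid plate 196 mm square; their flat tops are 24 mm above the table. They are fixed. This one is the black insert of the organiser, holder of the glue stick: a round pocket 34 mm in diameter, 10 mm deep, with a 3 mm bevel round its mouth. This point is the centre of the pocket's floor, 14 mm above the table; z up. 
- jar_pocket (a point): the ivory insert of the organiser, holder of the jar: a round pocket 56 mm in diameter, 10 mm deep, with a 3 mm bevel round its mouth. This point is the centre of the pocket's floor, 14 mm above the table; z up. 
- tin_pocket (a point): the slate-blue insert of the organiser, holder of the tin: a round pocket 64 mm in diameter, 6 mm deep, with a 3 mm bevel round its mouth. This point is the centre of the pocket's floor, 18 mm above the table; z up. 
- block_pocket (a point): the ochre (tan) insert of the organiser, holder of the aluminium block: a rectangular pocket, 42 mm along this point's x and 57 mm along its y, 6 mm deep, with a 3 mm bevel round its mouth. This point is the centre of the pocket's floor, 18 mm above the table; z up. 
- tape_centre (a point): roll of yellow masking tape lying flat, 62 mm in diameter and 19 mm high, a bystander that stays where it is. This point is its centre, 9.5 mm above the table. Behind it stands a fixed beige instrument case to go round: 307 mm tall, front face at x = 0.55 m (a knob sticks out to 0.525 m, 190 mm up), from y = -0.04 to +0.21 m, back to x = 0.85 m.
- bottle_centre (a point): brown glass dropper bottle with a black rubber teat, standing, 28 mm in diameter and 92 mm tall, a bystander that stays where it is. This point is half-way up, 46 mm above the table. At the other side of the table, from y = -0.39 m outward, the neighbouring bench is 180 mm higher than this table.
There are look-alikes about, which are no part of the job. There is more than one size of the part that bears block_centre; the job needs the larger.

How it is judged:
By the outcome, as a careful person would: the job done as asked, in the order asked, and still so for the second after the job is handed in, with the robot touching nothing.
It also fails if it takes over 120 s, if anything falls off the work surface, if the arm or the gripper's body presses on something with over 40 N, if the wrist force passes 120 N, or if a joint passes its speed limit or range.

## Working session

There is one attempt and no reset: what is moved stays moved. The work goes in short steps, Python scripts to look and compute and a shell command to move; the robot and the scene stay as the last step left them, time stands still between calls to the robot, and variables do not carry over. Pictures are saved under pics/ and viewed, at most 16 in all, crops included, and the job is handed in when it is done.

```bash
mkdir -p pics; ls
python3 - <<'E'
from cell import r
import cv2,numpy as np
s=r.get_state();print(s)
for n in("scene","top"):
    im=r.get_image(n);cv2.imwrite(f"pics/{n}0.png",im[:,:,::-1]);c=r.camera_info(n);print(n,np.round(c["mtx"],1).tolist(),np.round(c["view"],3).tolist())
c=r.camera_info("wrist");print(np.round(c["mtx"],1).tolist(),np.round(c["view"],3).tolist())
E
```

```text
pics
{'time_s': 0.0, 'joint_positions': array([-1.22898572e+00,  3.20292514e-01,  1.56570029e+00, -2.11366971e-05,
        1.25742576e+00, -2.00186186e-02]), 'qvel': array([-2.84565336e-05, -4.11855056e-04,  3.27887058e-04, -4.45358897e-05,
       -3.11902978e-03, -8.09799075e-04]), 'effort': array([-1.57208826e-03, -4.15532005e+01, -2.34162837e+01, -1.69853511e-04,
        8.04752897e-03, -1.58018469e-05]), 'eef_pos': array([ 0.2034693 , -0.53760402,  0.40387338]), 'tool_rot': array([-3.08854878e+00, -5.64951049e-01,  4.90369369e-04]), 'force': array([-0.41417546, -1.03427975, -0.5329893 ]), 'torque': array([-0.00805836, -0.00967862, -0.02132608]), 'grip_force': 0.0, 'width': 0.08555104008757443}
scene [[514.1, 0.0, 318.0], [0.0, 514.1, 197.7], [0.0, 0.0, 1.0]] [[0.889, -0.458, -0.005, -0.484], [-0.342, -0.657, -0.672, 0.228], [0.304, 0.599, -0.74, 0.952], [0.0, 0.0, 0.0, 1.0]]
top [[486.8, 0.0, 313.2], [0.0, 486.8, 199.2], [0.0, 0.0, 1.0]] [[0.002, -1.0, -0.005, 0.037], [-0.992, -0.001, -0.129, 0.539], [0.129, 0.005, -0.992, 1.092], [0.0, 0.0, 0.0, 1.0]]
[[330.1, 0.0, 315.6], [0.0, 330.1, 193.5], [0.0, 0.0, 1.0]] [[0.353, -0.936, -0.001, -0.575], [-0.898, -0.339, 0.279, -0.036], [-0.262, -0.097, -0.96, 0.378], [0.0, 0.0, 0.0, 1.0]]
```

View pics/scene0.png

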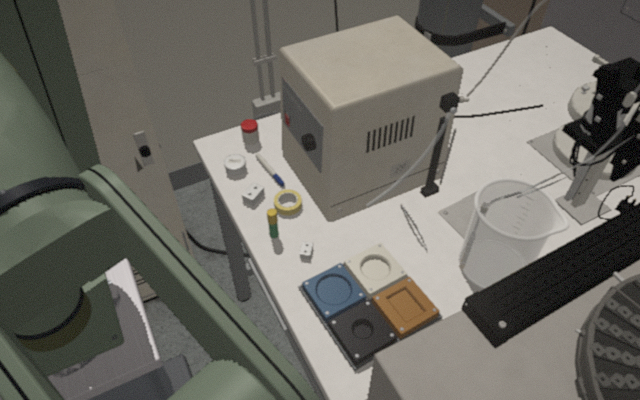

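View pics/top0.png

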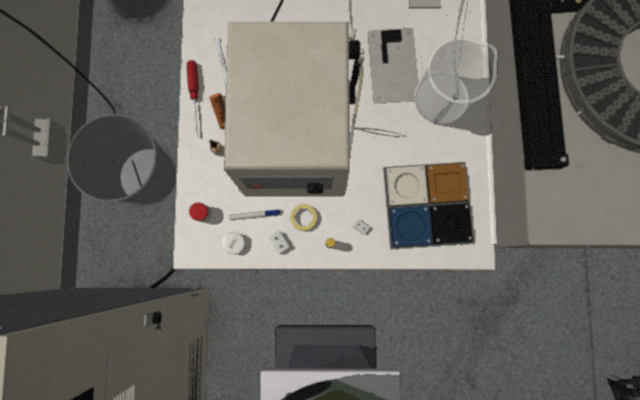

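Scene view: organiser at about (370,305). Top view: the organiser is at (429,206), with ivory at top left, ochre top right, slate bottom left and black bottom right. The glue stick is at (331,243), jar (200,212), tin (235,243), large block (279,243), small block (361,227) and tape (304,217).

```bash
cat > h.py <<'E'
import numpy as np,cv2,time
from scipy.spatial.transform import Rotation as R
from cell import r
def ray(c,uv,z):
    K=np.array(c["mtx"]);V=np.array(c["view"]);o=-V[:3,:3].T@V[:3,3]
    d=V[:3,:3].T@np.linalg.solve(K,[uv[0],uv[1],1]);return o+d*(z-o[2])/d[2]
def proj(c,p):
    V=np.array(c["view"]);q=np.array(c["mtx"])@(V[:3,:3]@np.array(p)+V[:3,3]);return q[:2]/q[2]
def delta(tgt,yaw=None):
    """shift in tool units to TCP target; tool pointing down"""
    s=r.get_state();T=R.from_rotvec(s["tool_rot"])
    d=T.inv().apply(np.array(tgt)-s["eef_pos"])/0.02
    y=T.apply([0,1,0]);print("tool shift units",np.round(d,2),"finger line yaw",round(np.degrees(np.arctan2(y[1],y[0])),1),"down",np.round(T.apply([0,0,1]),3),"tcp",np.round(s["eef_pos"],4),"w",round(s["width"],4),"t",s["time_s"],"q6",round(s["joint_positions"][5],2))
    return d
def blobs(im,lo,hi,amin=20,roi=None):
    h=cv2.cvtColor(im,cv2.COLOR_RGB2HSV);m=cv2.inRange(h,np.array(lo),np.array(hi))
    if roi:
        k=np.zeros_like(m);k[roi[1]:roi[3],roi[0]:roi[2]]=255;m&=k
    cs,_=cv2.findContours(m,cv2.RETR_EXTERNAL,cv2.CHAIN_APPROX_NONE)
    return sorted([c for c in cs if cv2.contourArea(c)>=amin],key=cv2.contourArea,reverse=True)
E
python3 - <<'E'
from h import *
c=r.camera_info("top")
for n,u,z in [("glue",(331,242),.074),("jar",(200,212),.051),("tin",(234,242),.0255),("blk",(279,242),.022),("small",(361,227),.02),("tape",(304,217),.019),("iv",(406,185),.014),("ochre",(448,183),.018),("slate",(410,227),.018),("blackc",(452,223),.024),("c00",(386,167),.024),("c10",(466,164),.024),("c11",(473,243),.024),("c01",(389,248),.024),("bottle",(215,147),.092)]: print(n,np.round(ray(c,u,z),3))
im=cv2.imread("pics/top0.png");cv2.imwrite("pics/topc.png",cv2.resize(im[130:270,170:500],None,fx=2.4,fy=2.4,interpolation=cv2.INTER_CUBIC))
E
```

```text
glue [ 0.439 -0.002  0.074]
jar [0.508 0.296 0.051]
tin [0.441 0.221 0.026]
blk [0.441 0.117 0.022]
small [ 0.476 -0.073  0.02 ]
tape [0.499 0.059 0.019]
iv [ 0.576 -0.181  0.014]
ochre [ 0.58  -0.28   0.018]
slate [ 0.476 -0.188  0.018]
blackc [ 0.485 -0.284  0.024]
c00 [ 0.617 -0.133  0.024]
c10 [ 0.625 -0.322  0.024]
c11 [ 0.439 -0.331  0.024]
c01 [ 0.427 -0.137  0.024]
bottle [0.649 0.257 0.092]
```

View pics/topc.png

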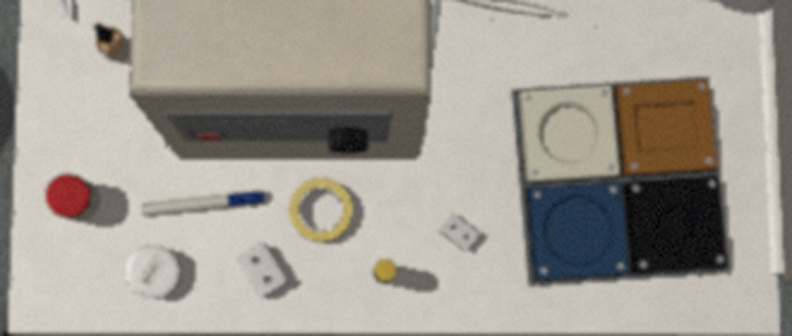

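```bash
python3 -m jog '[[0,0,-0.5,0,0,-0.35],[0,0,-0.5,0,0,-0.35],[0,0,0,0,0,-0.35],[0,0,0,0,0,-0.35],[0,0,0,0,0,-0.35],[0,0,0,0,0,-0.35],[0,0,0,0,0,-0.31],[1,0.44,0,0,0,0],[1,0.44,0,0,0,0],[1,0.44,0,0,0,0],[1,0.44,0,0,0,0],[1,0.44,0,0,0,0],[1,0.44,0,0,0,0],[1,0.44,0,0,0,0],[1,0.44,0,0,0,0],[1,0.44,0,0,0,0],[1,0.44,0,0,0,0],[0,0,0,0,0,0]]' -1 40
python3 -c "
from h import *
delta([.439,-.002,.30])
d=r.camera_info('wrist')['view'];s=r.get_state();V=np.array(d);print(-V[:3,:3].T@V[:3,3]-s['eef_pos'])"
```

```text
time_s: 2.35
eef_pos: [0.2928, -0.3368, 0.4248]
tool_rot: [2.223, 2.219, -0.0]
force: [-0.2, -0.6, -0.4]
width: 0.0856
grip_force: 0.0
tool shift units [16.75  7.28  6.24] finger line yaw -0.1 down [ 0. -0. -1.] tcp [ 0.2928 -0.3368  0.4248] w 0.0856 t 2.35 q6 -0.88
[ 0.00070744  0.06968729 -0.03136419]
```

```bash
python3 -m jog '[[0.4,1,0,0,0,0],[0.4,1,0,0,0,0],[0.4,1,0,0,0,0],[0.4,1,0,0,0,0],[0.4,1,0,0,0,0],[0.4,1,0,0,0,0],[0.4,1,0,0,0,0],[0.4,1,0,0,0,0],[0.4,1,0,0,0,0],[0.4,1,0,0,0,0],[0,0,0,0,0,0],[0,0,0,0,0,0]]'
python3 -c "
from h import *
np.save('cw1.npy',r.camera_info('wrist')['view']);im=r.get_image('wrist');cv2.imwrite('pics/w1.png',im[:,:,::-1])
delta([.439,-.002,.30])"
```

```text
time_s: 3.85
eef_pos: [0.4925, -0.2589, 0.4246]
tool_rot: [-2.225, -2.217, 0.001]
force: [-1.2, -1.1, 0.4]
width: 0.0854
grip_force: 0.0
tool shift units [12.84 -2.71  6.23] finger line yaw -0.2 down [-0.001 -0.    -1.   ] tcp [ 0.4923 -0.259   0.4247] w 0.0856 t 3.9 q6 -0.5
```

View pics/w1.png

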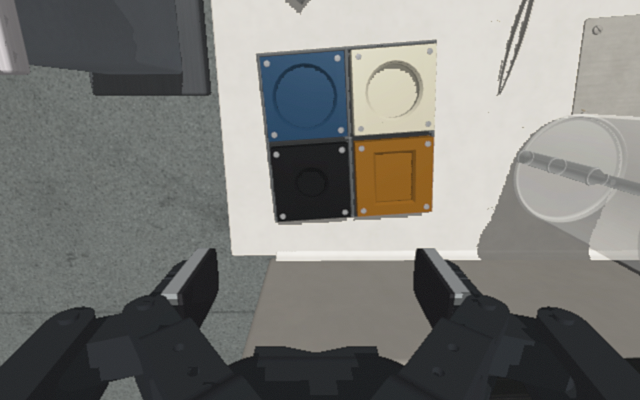

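Wrist view of the organiser: slate is at (303,97), ivory (394,88), black (312,181) and ochre (394,176), all unobstructed. Next I'll measure them.

Run:
```python
from h import *
im=cv2.imread('pics/w1.png')[:,:,::-1].copy();c=dict(mtx=r.camera_info('wrist')['mtx'],view=np.load('cw1.npy'))
roi=(250,35,445,230)
# screw heads: per-insert corner screws, bright grey on coloured
out={}
for n,lo,hi in [('slate',(95,80,40),(125,255,255)),('ochre',(8,120,60),(22,255,255)),('ivory',(18,14,150),(35,90,255)),('black',(0,0,0),(180,120,62))]:
    b=blobs(im,lo,hi,500,roi)
    if not b: print(n,'none');continue
    P=np.array([ray(c,p[0],.024)[:2] for p in cv2.convexHull(b[0])],np.float32)
    (cx,cy),wh,a=cv2.minAreaRect(P);print(n,np.round([cx,cy],4),np.round(wh,4),round(a,1))
# pocket by pixel
for n,p,z in [('slate fl',(305,96),.018),('ivory',(393,90),.014),('black',(312,181),.02),('ochre',(394,177),.018)]:print(n,np.round(ray(c,p,z),4))
```

```text
slate [ 0.481  -0.1891] [0.0877 0.0881] 3.8
ochre [ 0.5815 -0.277 ] [0.0886 0.09  ] 3.8
ivory [ 0.5773 -0.1889] [0.0894 0.1016] 4.2
black [ 0.487  -0.2808] [0.0888 0.0941] 3.7
slate fl [ 0.4813 -0.1875  0.018 ]
ivory [ 0.5778 -0.1816  0.014 ]
black [ 0.4883 -0.2825  0.02  ]
ochre [ 0.5839 -0.2786  0.018 ]
```

```bash
python3 -m jog '[[1,-0.2,0,0,0,0],[1,-0.2,0,0,0,0],[1,-0.2,0,0,0,0],[1,-0.2,0.4,0,0,0],[1,-0.2,0.4,0,0,0],[1,-0.2,0.4,0,0,0],[1,-0.2,0.4,0,0,0],[1,-0.2,0.4,0,0,0],[1,-0.2,0.5,0,0,0],[1,-0.2,0.5,0,0,0],[1,-0.2,0.5,0,0,0],[1,-0.2,0.5,0,0,0],[0,0,0,0,0,0],[0,0,0,0,0,0]]'
python3 -c "
from h import *
np.save('cw2.npy',r.camera_info('wrist')['view']);im=r.get_image('wrist');cv2.imwrite('pics/w2.png',im[:,:,::-1])
delta([.439,-.002,.20])"
```

```text
time_s: 5.65
eef_pos: [0.4458, -0.0187, 0.3449]
tool_rot: [2.225, 2.217, 0.0]
force: [0.0, 0.4, 0.4]
width: 0.0851
grip_force: 0.0
tool shift units [ 0.85 -0.35  7.25] finger line yaw -0.2 down [ 0.001 -0.    -1.   ] tcp [ 0.4459 -0.019   0.345 ] w 0.0853 t 5.7 q6 -0.06
```

View pics/w2.png

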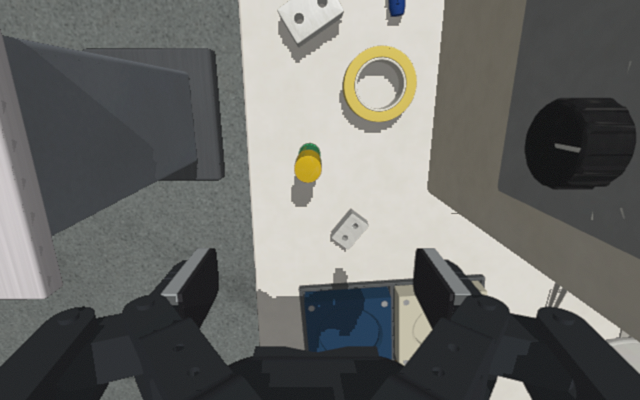

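Glue stick: cap at (308,163), green body behind it at (310,149). The tape is at (380,84), the large block at (311,17) and the small block at (350,229).

Run:
```python
from h import *
im=cv2.imread('pics/w2.png')[:,:,::-1].copy();c=dict(mtx=r.camera_info('wrist')['mtx'],view=np.load('cw2.npy'))
m=cv2.inRange(cv2.cvtColor(im,cv2.COLOR_RGB2HSV),(20,150,170),(32,255,255))[130:200,280:340]
ys,xs=np.nonzero(m);print(xs.min()+280,xs.max()+280,ys.min()+130,ys.max()+130)
# top disc: lowest portion; radius from px width
w=(xs.max()-xs.min()+1);u=(xs.min()+xs.max())/2+280;v=ys.max()+130-w/2
g=ray(c,(u,v),.074);print(g,w);print('blk',ray(c,(311,17),.022))
delta([g[0],g[1],.200])
```

```text
295 320 156 181
[0.44053735 0.00086678 0.074     ] 26
blk [0.44336695 0.11239014 0.022     ]
tool shift units [ 0.99 -0.28  7.25] finger line yaw -0.2 down [ 0.001 -0.    -1.   ] tcp [ 0.4459 -0.019   0.345 ] w 0.0853 t 5.7 q6 -0.06
```

```bash
python3 -m jog '[[1,-0.28,0,0,0,0],[0,0,1,0,0,0],[0,0,1,0,0,0],[0,0,1,0,0,0],[0,0,1,0,0,0],[0,0,1,0,0,0],[0,0,1,0,0,0],[0,0,1,0,0,0],[0,0,0.2,0,0,0],[0,0,0,0,0,0],[0,0,0,0,0,0]]' -1
python3 -m jog '[[0,0,0,0,0,0],[0,0,0,0,0,0],[0,0,0,0,0,0],[0,0,0,0,0,0],[0,0,0,0,0,0],[0,0,0,0,0,0],[0,0,0,0,0,0],[0,0,0,0,0,0]]' 1 40
```

```text
time_s: 7.08
eef_pos: [0.4405, 0.0011, 0.2015]
tool_rot: [2.225, 2.216, 0.002]
force: [0.5, -0.5, -0.6]
width: 0.0853
grip_force: 0.0
time_s: 8.07
eef_pos: [0.4401, 0.0013, 0.2008]
tool_rot: [2.226, 2.217, 0.0]
force: [-1.5, -0.3, 4.4]
width: 0.0204
grip_force: 39.0
```

```bash
python3 -m jog '[[0,0,-1,0,0,0],[0,0,-1,0,0,0],[0,0,-1,0,0,0],[-0.95,0.155,-0.5,0,0,0],[-0.95,0.155,0,0,0,0],[-0.95,0.155,0,0,0,0],[-0.95,0.155,0,0,0,0],[-0.95,0.155,0,0,0,0],[-0.95,0.155,0,0,0,0],[-0.95,0.155,0,0,0,0],[-0.95,0.155,0,0,0,0],[-0.95,0.155,0,0,0,0],[-0.95,0.155,0,0,0,0],[-0.95,0.155,0,0,0,0],[-0.95,0.155,0,0,0,0],[-0.95,0.155,0,0,0,0],[-0.95,0.155,0,0,0,0],[-0.95,0.155,0,0,0,0],[0,0,0,0,0,0],[0,0,0,0,0,0]]'
python3 -c "
from h import *
np.save('cw3.npy',r.camera_info('wrist')['view']);im=r.get_image('wrist');cv2.imwrite('pics/w3.png',im[:,:,::-1])
c=r.camera_info('wrist');print(proj(c,[.4865,-.2842,.024]))
delta([.4865,-.2842,.215])"
```

```text
time_s: 10.58
eef_pos: [0.4853, -0.2837, 0.2705]
tool_rot: [-2.225, -2.216, -0.0]
force: [-0.5, 0.1, 0.1]
width: 0.0204
grip_force: 39.1
[316.99530045 204.7864437 ]
tool shift units [-0.04  0.07  2.78] finger line yaw -0.2 down [-0.001  0.001 -1.   ] tcp [ 0.4852 -0.2834  0.2706] w 0.0203 t 10.625 q6 -0.55
```

View pics/w3.png

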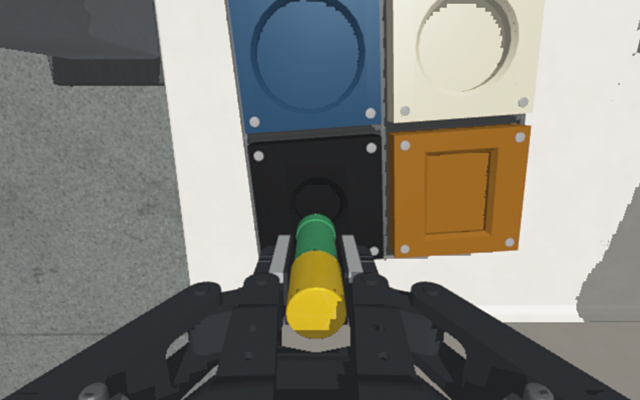

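The glue stick is upright in the fingers. The pocket appears at (318,201), against (317,205) predicted, so about 2 mm off. That is well inside the 6 mm clearance, so I'll go straight down.

```bash
python3 -m jog '[[0.05,0.07,0.9,0,0,0],[0,0,0.9,0,0,0],[0,0,0.6,0,0,0],[0,0,0.2,0,0,0],[0,0,0.1,0,0,0],[0,0,0,0,0,0],[0,0,0,0,0,0]]'
```

```text
time_s: 11.5
eef_pos: [0.487, -0.283, 0.2172]
tool_rot: [2.225, 2.216, 0.0]
force: [0.2, 0.0, -0.7]
width: 0.0205
grip_force: 39.1
```

```bash
python3 -m jog '[[0,0,0.08,0,0,0],[0,0,0.05,0,0,0],[0,0,0,0,0,0],[0,0,0,0,0,0]]'
```

```text
time_s: 12.0
eef_pos: [0.4869, -0.283, 0.2149]
tool_rot: [2.225, 2.217, 0.0]
force: [-1.0, 0.4, 5.4]
width: 0.0205
grip_force: 39.6
```

```bash
python3 -m jog '[[0,0,0,0,0,0],[0,0,0,0,0,0],[0,0,0,0,0,0],[0,0,0,0,0,0],[0,0,-0.5,0,0,0],[0,0,-1,0,0,0],[0,0,-1,0,0,0],[0,0,-1,0,0,0],[0,0,-1,0,0,0],[0,0,-1,0,0,0],[0,0,-1,0,0,0],[1,-0.25,0,0,0,0],[1,-0.25,0,0,0,0],[1,-0.25,0,0,0,0],[1,-0.25,0,0,0,0],[1,-0.25,0,0,0,0],[1,-0.25,0,0,0,0],[1,-0.25,0,0,0,0],[1,-0.25,0,0,0,0],[1,-0.25,0,0,0,0]]' -1
python3 -m jog '[[1,-0.25,0,0,0,0],[1,-0.25,0,0,0,0],[1,0,0,0,0,0],[1,0,0,0,0,0],[1,0,0,0,0,0],[1,0,0,0,0,0],[1,0,0,0,0,0],[1,0,0,0,0,0],[1,0,0,0,0,0],[1,0,0,0,0,0],[1,0,0,0,0,0],[1,0,0,0,0,0],[1,0,0,0,0,0],[1,0,0,0,0,0],[1,0,0,0,0,0],[1,0.2,0,0,0,0],[0.5,1,0,0,0,0],[0,1,0,0,0,0],[0,0,0,0,0,0],[0,0,0,0,0,0]]'
python3 -c "
from h import *
np.save('cw4.npy',r.camera_info('wrist')['view']);im=r.get_image('wrist');cv2.imwrite('pics/w4.png',im[:,:,::-1])
delta([.508,.296,.193])"
```

```text
time_s: 14.5
eef_pos: [0.4422, -0.1014, 0.3442]
tool_rot: [2.226, 2.217, 0.0]
force: [-0.4, -0.1, 0.5]
width: 0.0854
grip_force: 0.0
time_s: 17.0
eef_pos: [0.4772, 0.2272, 0.3438]
tool_rot: [-2.226, -2.216, 0.002]
force: [-0.3, 0.2, -0.2]
width: 0.0855
grip_force: 0.0
tool shift units [3.45 1.54 7.54] finger line yaw -0.2 down [-0.001 -0.    -1.   ] tcp [0.4771 0.2271 0.3439] w 0.0858 t 17.05 q6 0.43
```

View pics/w4.png

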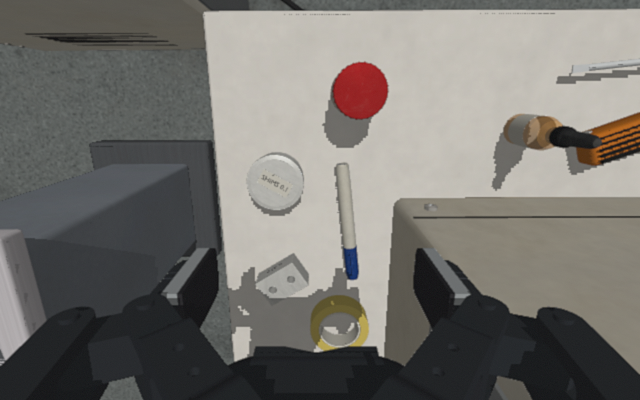

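Jar lid at (360,90), tin at (275,182), block at (282,276), pen at (348,220). I'll measure the jar, tin and block.

Run:
```python
from h import *
im=cv2.imread('pics/w4.png')[:,:,::-1].copy();c=dict(mtx=r.camera_info('wrist')['mtx'],view=np.load('cw4.npy'))
b=blobs(im,(170,120,100),(180,255,255),100,(300,40,420,140))+blobs(im,(0,120,100),(8,255,255),100,(300,40,420,140))
for k in b[:2]:
    (u,v),rad=cv2.minEnclosingCircle(k);g=ray(c,(u,v),.051);print(u,v,rad,np.round(g,4));delta([g[0],g[1],.193]);
    P=np.array([ray(c,p[0],.051)[:2] for p in k],np.float32);print('plane circle',cv2.minEnclosingCircle(P))
for u in [(247,182),(303,182),(275,154),(275,210)]: print('tin',np.round(ray(c,u,.0255),4))
for u in [(257,278),(293,255),(308,270),(271,294)]: print('blk',np.round(ray(c,u,.022),4))
print('tape',ray(c,(339,324),.019))
```

```text
360.01141357421875 90.0936050415039 28.375431060791016 [0.5113 0.302  0.051 ]
tool shift units [3.75 1.7  7.54] finger line yaw -0.2 down [-0.001 -0.    -1.   ] tcp [0.4771 0.2271 0.3439] w 0.0858 t 17.05 q6 0.43
plane circle ((0.5113385915756226, 0.30159807205200195), 0.02059987001121044)
tin [0.4158 0.2244 0.0255]
tin [0.466  0.2242 0.0255]
tin [0.4419 0.2495 0.0255]
tin [0.4398 0.1978 0.0255]
blk [0.4187 0.1255 0.022 ]
blk [0.455  0.1504 0.022 ]
blk [0.4694 0.1341 0.022 ]
blk [0.4318 0.1073 0.022 ]
tape [0.50097433 0.06920851 0.019     ]
```

```bash
python3 -m jog '[[0.93,0.42,0,0,0,0],[0.93,0.42,0,0,0,0],[0.93,0.42,0,0,0,0],[0.93,0.42,0,0,0,0],[0,0,1,0,0,0],[0,0,1,0,0,0],[0,0,1,0,0,0],[0,0,1,0,0,0],[0,0,1,0,0,0],[0,0,1,0,0,0],[0,0,1,0,0,0],[0,0,0.8,0,0,0],[0,0,0,0,0,0],[0,0,0,0,0,0]]' -1
python3 -m jog '[[0,0,0,0,0,0],[0,0,0,0,0,0],[0,0,0,0,0,0],[0,0,0,0,0,0],[0,0,0,0,0,0],[0,0,0,0,0,0],[0,0,0,0,0,0],[0,0,0,0,0,0]]' 1 40
```

```text
time_s: 18.8
eef_pos: [0.5121, 0.3018, 0.1885]
tool_rot: [2.225, 2.217, 0.002]
force: [-0.2, 0.4, 0.0]
width: 0.0852
grip_force: 0.0
time_s: 19.8
eef_pos: [0.5119, 0.3014, 0.1888]
tool_rot: [2.226, 2.217, 0.001]
force: [-0.5, -0.3, 6.0]
width: 0.0417
grip_force: 40.2
```

```bash
python3 -m jog '[[0,0,-1,0,0,0],[0,0,-1,0,0,0],[0,0,-1,0,0,0],[0,0,-1,0,0,0],[0,0,-1,0,0,0],[-0.4,-1,-0.5,0,0,0],[-0.6,-1,0,0,0,0],[-1,-1,0,0,0,0],[-1,-1,0,0,0,0],[-1,0,0,0,0,0],[-1,0,0,0,0,0],[-1,0,0,0,0,0],[-1,0,0,0,0,0],[-1,0,0,0,0,0],[-1,0,0,0,0,0],[-1,0,0,0,0,0],[-1,0,0,0,0,0],[-1,0,0,0,0,0],[-1,0,0,0,0,0],[-1,0,0,0,0,0]]'
python3 -m jog '[[-1,0,0,0,0,0],[-1,0,0,0,0,0],[-1,0,0,0,0,0],[-1,0,0,0,0,0],[-1,0,0,0,0,0],[-1,1,0,0,0,0],[-1,1,0,0,0,0],[-1,1,0,0,0,0],[-1,1,0,0,0,0],[-1,1,0,0,0,0],[-0.1,1,0,0,0,0],[0,1,0,0,0,0],[0,0.2,0,0,0,0],[0,0,0,0,0,0],[0,0,0,0,0,0]]'
python3 -c "
from h import *
im=r.get_image('wrist');cv2.imwrite('pics/w5.png',im[:,:,::-1])
c=r.camera_info('wrist');print(proj(c,[.5759,-.182,.024]),proj(c,[.4801,-.1884,.024]))
delta([.5759,-.182,.203])"
```

```text
time_s: 22.3
eef_pos: [0.4315, 0.0204, 0.2981]
tool_rot: [2.226, 2.216, 0.001]
force: [0.0, -0.1, -0.6]
width: 0.0419
grip_force: 40.8
time_s: 24.18
eef_pos: [0.5732, -0.181, 0.298]
tool_rot: [-2.226, -2.216, 0.001]
force: [-0.3, 0.2, -0.7]
width: 0.042
grip_force: 40.9
[318.69461696 193.77300083] [194.64257437 202.28566231]
tool shift units [-0.05  0.13  4.76] finger line yaw -0.2 down [-0.001 -0.    -1.   ] tcp [ 0.5733 -0.1809  0.2981] w 0.042 t 24.225 q6 -0.32
```

View pics/w5.png

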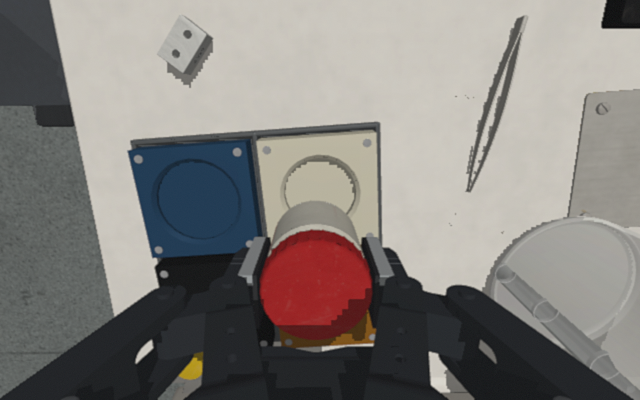

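The jar is held upright above the ivory pocket. The pocket rim spans about 281 to 358, centred near (319.5,194), which matches the predicted (318.7,193.8). I'll lower it.

```bash
python3 -m jog '[[-0.05,0.15,1,0,0,0],[0,0,1,0,0,0],[0,0,1,0,0,0],[0,0,0.9,0,0,0],[0,0,0.4,0,0,0],[0,0,0.2,0,0,0],[0,0,0.1,0,0,0],[0,0,0.08,0,0,0],[0,0,0,0,0,0],[0,0,0,0,0,0]]'
```

```text
time_s: 25.48
eef_pos: [0.5769, -0.1819, 0.2048]
tool_rot: [2.225, 2.217, 0.0]
force: [0.1, -0.4, -1.4]
width: 0.0422
grip_force: 40.9
```

```bash
python3 -m jog '[[0,0,0.08,0,0,0],[0,0,0.06,0,0,0],[0,0,0,0,0,0],[0,0,0,0,0,0]]'
```

```text
time_s: 25.98
eef_pos: [0.5769, -0.1819, 0.2028]
tool_rot: [2.225, 2.216, 0.0]
force: [-1.9, 0.8, 5.6]
width: 0.0418
grip_force: 41.4
```

```bash
python3 -m jog '[[0,0,0,0,0,0],[0,0,0,0,0,0],[0,0,0,0,0,0],[0,0,0,0,0,0],[0,0,-0.5,0,0,0],[0,0,-1,0,0,0],[0,0,-1,0,0,0],[0,0,-1,0,0,0],[0,0,-1,0,0,0],[0,0,-0.5,0,0,0],[0,-1,0,0,0,0],[0,-1,0,0,0,0],[0.8,-1,0,0,0,0],[1,-1,0,0,0,0],[1,-1,0,0,0,0],[1,-1,0,0,0,0],[1,-0.8,0,0,0,0],[1,0,0,0,0,0],[1,0,0,0,0,0],[1,0,0,0,0,0]]' -1
python3 -m jog '[[1,0,0,0,0,0],[1,0,0,0,0,0],[1,0,0,0,0,0],[1,0,0,0,0,0],[1,0,0,0,0,0],[1,0,0,0,0,0],[1,0,0,0,0,0],[1,0,0,0,0,0],[1,0,0,0,0,0],[1,0,0,0,0,0],[0,0,0,0,0,0],[0,0,0,0,0,0]]'
python3 -c "
from h import *
np.save('cw6.npy',r.camera_info('wrist')['view']);im=r.get_image('wrist');cv2.imwrite('pics/w6.png',im[:,:,::-1])
delta([.441,.224,.180])"
```

```text
time_s: 28.48
eef_pos: [0.4413, -0.0247, 0.3018]
tool_rot: [2.226, 2.217, -0.0]
force: [0.1, 0.0, -0.1]
width: 0.0854
grip_force: 0.0
time_s: 29.98
eef_pos: [0.4421, 0.1743, 0.3016]
tool_rot: [2.226, 2.217, -0.001]
force: [0.0, -0.2, -0.5]
width: 0.0852
grip_force: 0.0
tool shift units [ 2.5  -0.06  6.08] finger line yaw -0.2 down [-0.    -0.001 -1.   ] tcp [0.4421 0.1741 0.3016] w 0.0849 t 30.025 q6 0.36
```

View pics/w6.png

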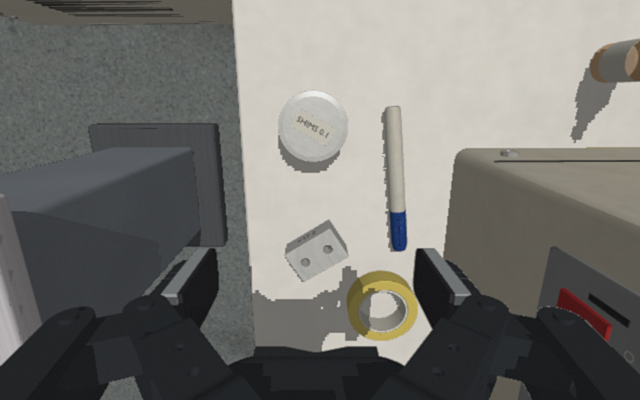

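Tin lid spans columns 278 to 348 and rows 91 to 162, so its centre is (313,126) and it measures about 52 mm as expected. The block top is around (317,247) and the pen runs from (393,105) to (399,250).

```bash
python3 - <<'E'
from h import *
c=dict(mtx=r.camera_info('wrist')['mtx'],view=np.load('cw6.npy'))
for u in [(278,126),(348,126),(313,91),(313,162)]: print('tin',np.round(ray(c,u,.0255),4))
for u in [(386,107),(390,210),(392,250)]: print('pen',np.round(ray(c,u,.01),4))
for u in [(286,254),(331,220),(348,243),(303,281)]: print('blk',np.round(ray(c,u,.022),4))
g=(ray(c,(278,126),.0255)+ray(c,(348,126),.0255)+ray(c,(313,91),.0255)+ray(c,(313,162),.0255))/4;print(g)
delta([g[0],g[1],.181])
E
python3 -m jog '[[1,0,0,0,0,0],[1,0,0,0,0,0]]' -0.5
```

```text
tin [0.4152 0.224  0.0255]
tin [0.4662 0.2238 0.0255]
tin [0.4409 0.2483 0.0255]
tin [0.4406 0.1973 0.0255]
pen [0.4964 0.2366 0.01  ]
pen [0.5043 0.1536 0.01  ]
pen [0.5081 0.117  0.01  ]
blk [0.4177 0.1196 0.022 ]
blk [0.4546 0.1495 0.022 ]
blk [0.4687 0.1293 0.022 ]
blk [0.4313 0.0944 0.022 ]
[0.44073107 0.22337004 0.0255    ]
tool shift units [ 2.47 -0.08  6.03] finger line yaw -0.2 down [-0.    -0.001 -1.   ] tcp [0.4421 0.1741 0.3016] w 0.0849 t 30.025 q6 0.36
time_s: 30.28
eef_pos: [0.4425, 0.2142, 0.3018]
tool_rot: [2.228, 2.215, -0.0]
force: [0.4, -0.4, -0.3]
width: 0.0642
grip_force: 0.0
```

```bash
python3 -m jog '[[0.47,-0.08,1,0,0,0],[0,0,1,0,0,0],[0,0,1,0,0,0],[0,0,1,0,0,0],[0,0,1,0,0,0],[0,0,0.7,0,0,0],[0,0,0.3,0,0,0],[0,0,0,0,0,0],[0,0,0,0,0,0]]' -0.5
python3 -m jog '[[0,0,0,0,0,0],[0,0,0,0,0,0],[0,0,0,0,0,0],[0,0,0,0,0,0],[0,0,0,0,0,0],[0,0,0,0,0,0]]' 1 40
```

```text
time_s: 31.4
eef_pos: [0.4411, 0.2242, 0.1822]
tool_rot: [2.225, 2.217, 0.002]
force: [-0.0, -0.3, -0.3]
width: 0.0643
grip_force: 0.0
time_s: 32.15
eef_pos: [0.441, 0.2242, 0.1826]
tool_rot: [2.225, 2.217, 0.002]
force: [-1.0, -0.2, 6.0]
width: 0.05
grip_force: 40.8
```

```bash
python3 -m jog '[[0,0,-1,0,0,0],[0,0,-1,0,0,0],[0,0,-1,0,0,0],[0,0,-1,0,0,0],[-0.6,0,-1,0,0,0],[-1,0,0,0,0,0],[-1,0,0,0,0,0],[-1,0,0,0,0,0],[-1,0,0,0,0,0],[-1,0,0,0,0,0],[-1,0,0,0,0,0],[-1,0,0,0,0,0],[-1,0,0,0,0,0],[-1,0,0,0,0,0],[-1,0,0,0,0,0],[-1,0,0,0,0,0],[-1,0,0,0,0,0],[-1,0,0,0,0,0],[-1,0.5,0,0,0,0],[-1,0.5,0,0,0,0]]'
python3 -m jog '[[-1,0.5,0,0,0,0],[-1,0.5,0,0,0,0],[-1,0,0,0,0,0],[-1,0,0,0,0,0],[-1,0,0,0,0,0],[0,0,0,0,0,0],[0,0,0,0,0,0]]'
python3 -c "
from h import *
np.save('cw7.npy',r.camera_info('wrist')['view']);im=r.get_image('wrist');cv2.imwrite('pics/w7.png',im[:,:,::-1])
c=r.camera_info('wrist');print(proj(c,[.4801,-.1884,.024]))
delta([.481,-.1875,.201])"
```

```text
time_s: 34.65
eef_pos: [0.4597, -0.0886, 0.282]
tool_rot: [2.225, 2.217, 0.0]
force: [0.2, -0.1, -0.1]
width: 0.0499
grip_force: 41.5
time_s: 35.52
eef_pos: [0.4791, -0.188, 0.2816]
tool_rot: [-2.226, -2.216, -0.0]
force: [0.4, 1.2, 0.4]
width: 0.0499
grip_force: 41.5
[316.53033532 199.73646634]
tool shift units [0.01 0.1  4.03] finger line yaw -0.2 down [-0.  0. -1.] tcp [ 0.4791 -0.1878  0.2817] w 0.0498 t 35.575 q6 -0.39
```

View pics/w7.png

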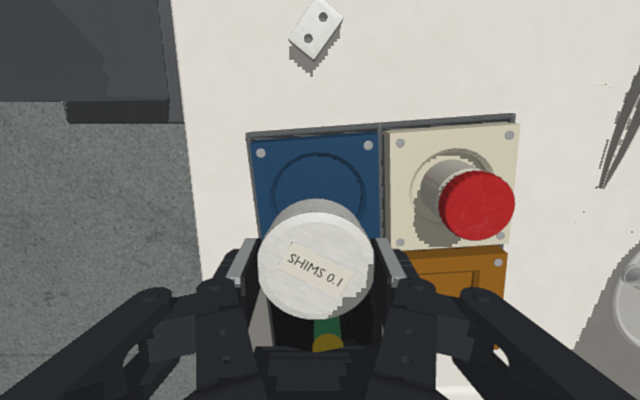

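The tin is held above the slate pocket. The rim spans columns 271 to 365 with its top at row 149, so its centre is about (318,197) and my target needs a nudge of roughly 1 to 2 mm. The jar and glue stick are standing in their pockets.

```bash
python3 -m jog '[[0.06,0.11,1,0,0,0],[0,0,1,0,0,0],[0,0,1,0,0,0],[0,0,0.5,0,0,0],[0,0,0.25,0,0,0],[0,0,0.1,0,0,0],[0,0,0.1,0,0,0],[0,0,0.06,0,0,0],[0,0,0,0,0,0],[0,0,0,0,0,0]]'
```

```text
time_s: 36.83
eef_pos: [0.4815, -0.1869, 0.2017]
tool_rot: [2.226, 2.217, 0.0]
force: [-0.5, 0.3, -0.5]
width: 0.0501
grip_force: 41.5
```

```bash
python3 -m jog '[[0,0,0.06,0,0,0],[0,0,0.04,0,0,0],[0,0,0,0,0,0],[0,0,0,0,0,0]]'
```

```text
time_s: 37.33
eef_pos: [0.4815, -0.1869, 0.2006]
tool_rot: [2.225, 2.216, 0.0]
force: [-2.4, 0.8, 8.7]
width: 0.0498
grip_force: 42.4
```

```bash
python3 -m jog '[[0,0,0,0,0,0],[0,0,0,0,0,0],[0,0,0,0,0,0],[0,0,-0.5,0,0,0],[0,0,-1,0,0,0],[0,0,-1,0,0,0],[0,0,-1,0,0,0],[0,0,-1,0,0,0],[0,0,-0.5,0,0,0],[1,-0.4,0,0,0,0],[1,-0.4,0,0,0,0],[1,-0.4,0,0,0,0],[1,-0.4,0,0,0,0],[1,-0.4,0,0,0,0],[1,0,0,0,0,0],[1,0,0,0,0,0],[1,0,0,0,0,0],[1,0,0,0,0,0],[1,0,0,0,0,0],[1,0,0,0,0,0]]' -0.5
python3 -m jog '[[1,0,0,0,0,0],[1,0,0,0,0,0],[0,0,0,0,0,0],[0,0,0,0,0,0]]'
python3 -c "
from h import *
np.save('cw8.npy',r.camera_info('wrist')['view']);im=r.get_image('wrist');cv2.imwrite('pics/w8.png',im[:,:,::-1]);cv2.imwrite('pics/w8c.png',cv2.resize(im[60:260,220:440,::-1],None,fx=3,fy=3,interpolation=cv2.INTER_CUBIC))
delta([.441,.127,.181])"
```

```text
time_s: 39.83
eef_pos: [0.4416, 0.0347, 0.2993]
tool_rot: [-2.225, -2.218, 0.0]
force: [-0.1, -0.1, 0.1]
width: 0.064
grip_force: 0.0
time_s: 40.33
eef_pos: [0.442, 0.0734, 0.2994]
tool_rot: [2.225, 2.218, -0.001]
force: [-0.1, 0.1, 0.5]
width: 0.0639
grip_force: 0.0
tool shift units [ 2.7  -0.07  5.92] finger line yaw -0.2 down [-0. -0. -1.] tcp [0.4421 0.0731 0.2994] w 0.0638 t 40.375 q6 0.14
```

View pics/w8c.png

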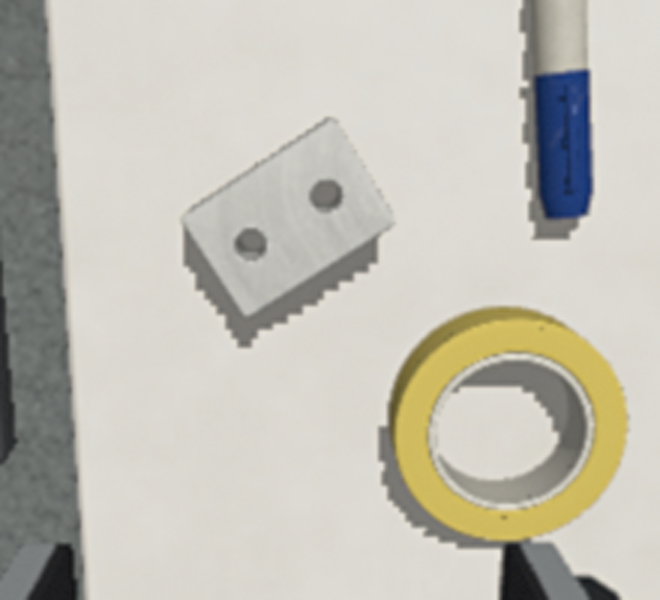

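Crop view: the block's top corners are at crop (183,217), (333,119), (394,222) and (248,318), with the two holes along its long axis. Tape is at (505,425).

Run:
```python
from h import *
c=dict(mtx=r.camera_info('wrist')['mtx'],view=np.load('cw8.npy'))
P=np.array([ray(c,(220+a/3,60+b/3),.022) for a,b in [(183,217),(333,119),(394,222),(248,318)]])
print(np.round(P,4));g=P.mean(0);L=(P[1]-P[0]+P[2]-P[3])/2;S=(P[3]-P[0]+P[2]-P[1])/2
print(g,np.linalg.norm(L),np.linalg.norm(S),np.degrees(np.arctan2(L[1],L[0])),np.degrees(np.arctan2(S[1],S[0])))
delta([g[0],g[1],.181])
```

```text
[[0.4171 0.1185 0.022 ]
 [0.4537 0.1414 0.022 ]
 [0.4689 0.117  0.022 ]
 [0.4327 0.0932 0.022 ]]
[0.4430888 0.1175272 0.022    ] 0.043312127214965926 0.029228523325630525 32.73828092009081 -58.21458314814722
tool shift units [2.22 0.04 5.92] finger line yaw -0.2 down [-0. -0. -1.] tcp [0.4421 0.0731 0.2994] w 0.0638 t 40.375 q6 0.14
```

```bash
python3 -m jog '[[1,0.04,1,0,0,0],[1,0,1,0,0,0],[0.22,0,1,0,0,0.335],[0,0,0,0,0,0.335],[0,0,0,0,0,0.335],[0,0,0,0,0,0.335],[0,0,0,0,0,0.335],[0,0,0,0,0,0.335],[0,0,0,0,0,0],[0,0,0,0,0,0]]' 0
python3 -c "
from h import *
im=r.get_image('wrist');cv2.imwrite('pics/w9.png',im[:,:,::-1])
delta([.4431,.1175,.181])"
```

```text
time_s: 41.62
eef_pos: [0.4435, 0.1173, 0.2395]
tool_rot: [3.018, 0.873, -0.0]
force: [0.1, -0.6, -0.4]
width: 0.0422
grip_force: 0.0
tool shift units [-0.01 -0.01  2.92] finger line yaw -57.7 down [ 0. -0. -1.] tcp [0.4435 0.1174 0.2395] w 0.0426 t 41.675 q6 1.24
```

View pics/w9.png

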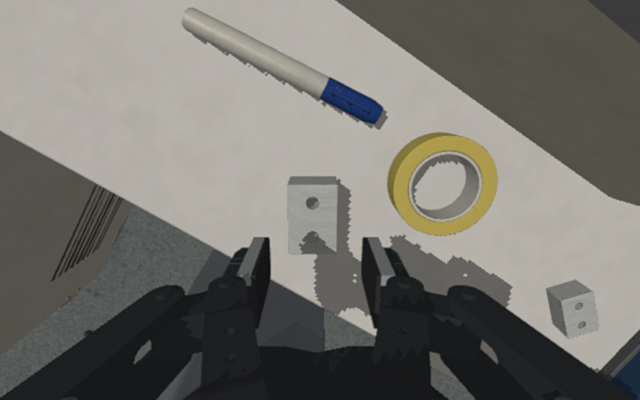

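The block (288–337, 177–253) is square to the fingers and centred between them, and the tape at (443,185) is clear. Descending.

```bash
python3 -m jog '[[0,0,1,0,0,0],[0,0,1,0,0,0],[0,0,0.6,0,0,0],[0,0,0.3,0,0,0],[0,0,0,0,0,0],[0,0,0,0,0,0]]' 0
python3 -m jog '[[0,0,0,0,0,0],[0,0,0,0,0,0],[0,0,0,0,0,0],[0,0,0,0,0,0],[0,0,0,0,0,0],[0,0,0,0,0,0]]' 1 40
```

```text
time_s: 42.42
eef_pos: [0.4437, 0.1177, 0.1819]
tool_rot: [3.018, 0.871, 0.002]
force: [0.2, -0.4, -0.4]
width: 0.0425
grip_force: 0.0
time_s: 43.18
eef_pos: [0.4437, 0.1177, 0.1822]
tool_rot: [3.018, 0.871, 0.002]
force: [-1.1, 0.3, 5.6]
width: 0.0287
grip_force: 40.7
```

```bash
python3 -m jog '[[0,0,-1,0,0,0],[0,0,-1,0,0,0],[0,0,-1,0,0,0],[0,0,-1,0,0,0],[0,0,-1,0,0,-0.307],[0,0,-1,0,0,-0.307],[0,0,0,0,0,-0.307],[0,0,0,0,0,-0.307],[0,0,0,0,0,-0.307],[0,0,0,0,0,-0.307],[0,0,0,0,0,-0.307],[-1,0,0,0,0,0],[-1,0,0,0,0,0],[-1,0,0,0,0,0],[-1,0,0,0,0,0],[-1,0,0,0,0,0],[-1,0,0,0,0,0],[-1,0,0,0,0,0],[-1,0,0,0,0,0],[-1,0,0,0,0,0]]'
python3 -m jog '[[-1,0,0,0,0,0],[-1,0.2,0,0,0,0],[-1,0.5,0,0,0,0],[-1,0.7,0,0,0,0],[-1,0.7,0,0,0,0],[-1,0.7,0,0,0,0],[-1,0.7,0,0,0,0],[-1,0.7,0,0,0,0],[-1,0.7,0,0,0,0],[-1,0.7,0,0,0,0],[-1,0,0,0,0,0],[0,0,0,0,0,0],[0,0,0,0,0,0]]'
python3 -c "
from h import *
im=r.get_image('wrist');cv2.imwrite('pics/w10.png',im[:,:,::-1])
c=r.camera_info('wrist');print(proj(c,[.583,-.277,.024]))
delta([.583,-.277,.200])"
```

```text
time_s: 45.68
eef_pos: [0.455, -0.0626, 0.3013]
tool_rot: [-2.147, -2.293, 0.001]
force: [0.8, 0.6, -0.7]
width: 0.0292
grip_force: 40.0
time_s: 47.3
eef_pos: [0.5808, -0.2739, 0.3013]
tool_rot: [-2.147, -2.292, 0.0]
force: [-0.4, 0.7, -0.1]
width: 0.0291
grip_force: 40.0
[317.77990772 195.72136923]
tool shift units [-0.18  0.1   5.07] finger line yaw 3.8 down [-0.001  0.001 -1.   ] tcp [ 0.5809 -0.2737  0.3015] w 0.0288 t 47.35 q6 -0.52
```

View pics/w10.png

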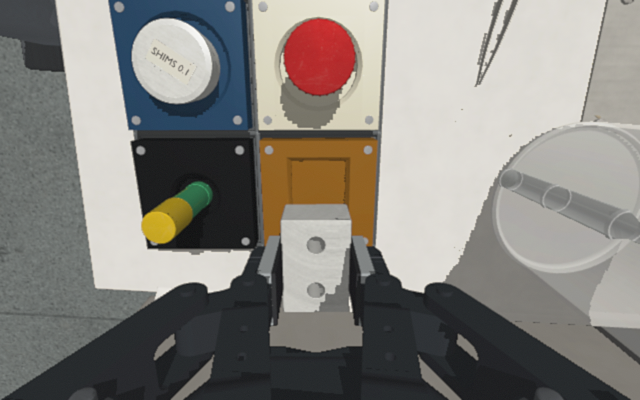

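The block is square over the ochre pocket: mouth at columns 288 to 349 and top edge at row 157, giving a centre near (318.5,197) against (318,196) predicted. The glue stick, jar and tin all sit in their inserts.

```bash
python3 -m jog '[[-0.18,0.11,1,0,0,0],[0,0,1,0,0,0],[0,0,1,0,0,0],[0,0,1,0,0,0],[0,0,0.5,0,0,0],[0,0,0.25,0,0,0],[0,0,0.12,0,0,0],[0,0,0.1,0,0,0],[0,0,0,0,0,0],[0,0,0,0,0,0]]'
```

```text
time_s: 48.6
eef_pos: [0.5839, -0.2776, 0.2025]
tool_rot: [2.147, 2.292, 0.0]
force: [-0.5, 0.2, -1.2]
width: 0.029
grip_force: 40.0
```

```bash
python3 -m jog '[[0,0,0.06,0,0,0],[0,0,0.06,0,0,0],[0,0,0,0,0,0],[0,0,0,0,0,0]]'
```

```text
time_s: 49.1
eef_pos: [0.5838, -0.2776, 0.2002]
tool_rot: [2.147, 2.293, 0.0]
force: [-0.6, 0.7, 4.2]
width: 0.0291
grip_force: 40.5
```

Contact at the floor height. Release, rise and back off for a check from above.

```bash
python3 -m jog '[[0,0,0,0,0,0],[0,0,0,0,0,0],[0,0,0,0,0,0],[0,0,-0.5,0,0,0],[0,0,-1,0,0,0],[0,0,-1,0,0,0],[0,0,-1,0,0,0],[0,0,-1,0,0,0],[0,0,-1,0,0,0],[0,0,-1,0,0,0],[0,-1,-1,0,0,0],[0,-1,-1,0,0,0],[0,-1,-1,0,0,0],[0,-0.5,-1,0,0,0],[0,0,0,0,0,0],[0,0,0,0,0,0]]' -0.4
python3 -c "
from h import *
im=r.get_image('wrist');cv2.imwrite('pics/w11.png',im[:,:,::-1]);c=r.camera_info('wrist')
for p in [(.4865,-.283,.088),(.4865,-.283,.014),(.5765,-.182,.065),(.4813,-.187,.0435),(.583,-.277,.04)]:print(np.round(proj(c,p)))
im=r.get_image('scene');cv2.imwrite('pics/s2.png',cv2.resize(im[220:380,270:470,::-1],None,fx=3.5,fy=3.5,interpolation=cv2.INTER_CUBIC))
"
```

```text
time_s: 51.1
eef_pos: [0.5141, -0.282, 0.4093]
tool_rot: [-2.147, -2.293, -0.0]
force: [-0.0, -0.1, 0.1]
width: 0.0599
grip_force: 0.0
[285. 177.]
[291. 162.]
[393.  67.]
[288.  68.]
[382. 167.]
```

View pics/w11.png

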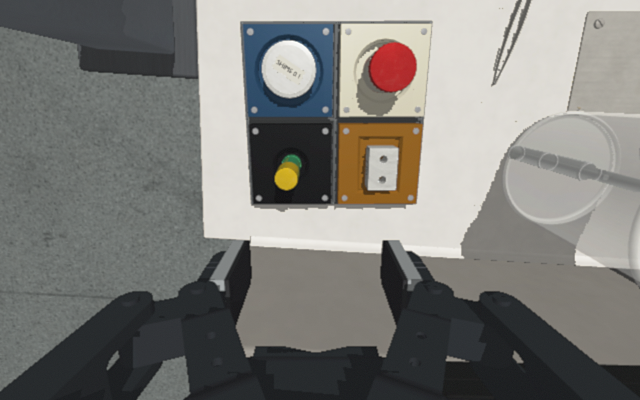

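View pics/s2.png

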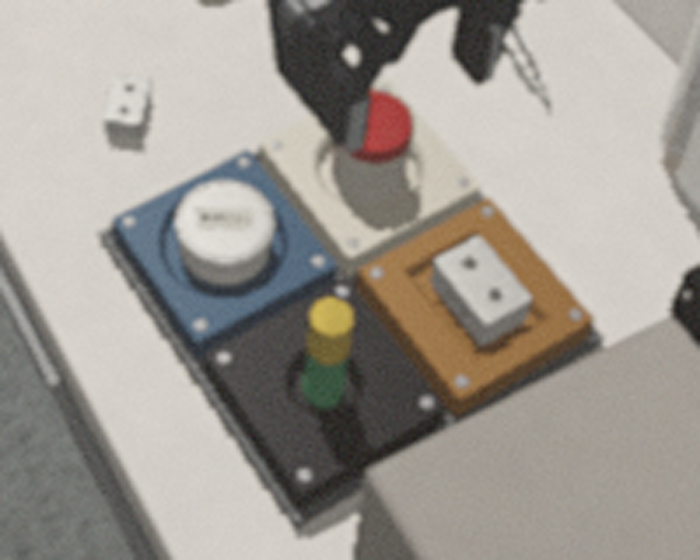

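From above, the tin (288,69), jar (393,67), glue cap (286,178) and block (382,167) all lie where objects seated in their pockets should project. The scene view shows all four level and released, so I'm handing in.

```bash
python3 -c "
from cell import r
print(r.close_job())"
```

```text
the job is handed in; nothing more can be done
None
```

The glue stick, jar, tin and larger block were placed in that order, each seated upright or flat in its own pocket and released; the tape roll and dropper bottle were not touched, and the job was handed in at about 51 s of the 120 s allowed.

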